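# Lock the bayonet cap on the brush-washing can

### The job

Pick up the steel cap by its wooden bar and close the brush-washing can with it: feel the two lugs into the slots of the collar, push the cap in against the spring, twist it clockwise (seen from above) until it stops, then let the spring lift it into its notches and let go. Do it gently, never ramming the cap against the can, and leave the jar, the tape roll and the brush where they are.

Things in the scene. Friction and masses are not known exactly. Their poses are not given: they have to be found in the camera images.
- cap: Loose bayonet cap, about 0.14 kg, standing on the table, bar upwards. Steel plug 55 mm across, 30 mm high, lowest 4 mm chamfered to 47 mm across; origin at the centre of its underside, z up. On top a wooden grip bar 50 mm long along its own x, 14 mm thick (y), from 30 to 62 mm above the underside. Two opposite lugs in line with the bar (point lug). A half turn of the cap is the same.
- bar (a point): Grip point of the cap's wooden bar: on the cap's axis, 52 mm above its underside, 10 mm below the bar's top.
- lug (a point): Middle of one of the cap's two steel lugs, 32 mm from the axis along the cap's +x; the other is opposite at -x. Each stands out of the plug to 36 mm from the axis, is 8 mm wide (y) and 5 mm high, from 4 to 9 mm above the cap's underside.
- can: Upright round steel can, fixed to the table by a foot ring 124 mm across; 92 mm outer diameter, rim 120 mm above its origin (centre of the underside), z up. Seen from above the cap locks by turning clockwise; the other way is blocked.
- rim (a point): Centre of the can's mouth, level with the rim. Flush in it an aluminium collar: 59 mm hole and two opposite slots 12.5 mm wide, 84 mm end to end, nominally along this point's x, really turned from it by up to 0.5 rad either way (unmeasured, but visible). A lug fits its slot within about 0.07 rad; off the slots the lugs rest on the rim, the cap's underside 4 mm below it.
- seat (a point): Where the centre of the cap's underside ends when locked, 17 mm below the rim. To get there the lugs pass under a lip with the underside deeper than 21 mm below the rim, turn to a hard stop 0.87 rad from the slot's middle, and rise 4 mm into notches (from 0.65 rad on). An unlocked cap springs up to 9 mm below the rim, or sticks at 21 mm under the lip.
- seal (a joint): How far the round sprung plate inside the mouth is pressed down, m: 0 at rest (its top 9 mm below the rim), 0.0155 hard at the bottom. It pushes the cap up with 3 N at first touch, rising by 0.5 N per mm.
- jar: Bystander: closed terracotta-coloured jar, 64 mm across, 85 mm high, origin at the centre of its underside.
- tape: Bystander: roll of paper tape lying flat, 84 mm across, 24 mm high, origin at the centre of its underside.
- brush: Bystander: brush lying on the table, its length along its own x.
There are look-alikes about, which are no part of the job. Leave any green or turquoise look-alike of the cap alone.

How it is judged:
On the way, in this order (a step that is already met when the one before it is completed fails the run):
1. the cap is lifted clear of the table (height (world z) of cap above 0.03 m), for 0.1 s.
2. the cap is pushed into the can against the spring (z of cap in the frame of can below 0.1 m and horizontal distance between cap and can below 0.005 m), for 0.1 s.
At the end, for the whole second after the job is handed in: The cap is locked and at rest: its underside is 101 to 106 mm above the can's origin (in the notches; 103 is nominal), its axis is within 4 mm of the can's and within 0.06 rad of upright (z of cap in the frame of can between 0.101 and 0.106 m and horizontal distance between cap and can below 0.004 m and angle between cap's own z axis and vertical below 0.06 rad and linear speed of cap below 0.02 m/s); the robot touches nothing.
It fails at once if the cap is pressed or rammed against the can with more than 60 N (contact force between cap and can above 60 N).
It fails at once if the jar is moved by more than 30 mm or tipped (distance of jar from where it was at the start of the episode above 0.03 m or angle between jar's own z axis and vertical above 0.4 rad).
It fails at once if the tape roll is moved by more than 30 mm (distance of tape from where it was at the start of the episode above 0.03 m).
It fails at once if the brush is moved by more than 30 mm (distance of brush from where it was at the start of the episode above 0.03 m).
It also fails if it takes over 72 s, if anything falls off the work surface, if the arm or the gripper's body presses on something with over 40 N, if the wrist force passes 120 N, or if a joint passes its speed limit or range.

### The arm

A 6-joint arm with a two-finger parallel gripper is mounted at the origin on the work surface. World frame = base frame: x ahead of the robot, y to its left, z up, the work surface at z = 0. Lengths are in m, angles in rad, forces in N, time in s.
With the tool pointing down it reaches from about 0.3 to 0.775 m from the base axis. Payload 14.6 kg.
Tool frame: the origin (TCP) lies on the centre line of the jaws, within the pads' length; the fingertips stand 25 mm ahead of it and the grasp point (between the pads) lies 6 mm ahead of it (ctrl.tip_reach is the distance from the TCP to the fingertips, in m); z points along the fingers, y is the line along which they close (so a half turn about z gives the same grasp; the last joint's range is limited). The gripper opens to 94 mm and grips with 3 to 60 N. Pads are 16 mm wide; open, the fingers measure 119 mm over their backs; the gripper's body (75 mm by 177 mm) begins 78 mm behind the grasp point.
Start: joints at [-1.394, 0.3, 1.521, -0, 1.321, -0.067], TCP at [0.133, -0.534, 0.2] pointing down, gripper open.
Joint ranges: [-3.03, 3.03], [-0.79, 2.21], [0.23, 2.52], [-1.04, 4.18], [0, 3.07], [-2.55, 2.55]. Speed limits (rad/s): [2.22, 2.22, 2.57, 3.14, 3.14, 3.14].

### API

Orientations are given as [roll, pitch, yaw] about the fixed x, y, z axes, in that order (R = Rz(yaw) Ry(pitch) Rx(roll)).
In Python, from station import ctrl gives the robot as it stands. The module is installed in compiled form; this text tells all that it offers.
- The arm moves only by the tool apply_moves, never from a script. Its argument "deltas" is a list of rows, each a list of 7 numbers: the closure in counts, from 0 (fully open) to 255 (shut), then the shift along the world's x, y, z in cm, then the turn, a rotation vector about the world's x, y, z in rad. In form: [[jaw, tx, ty, tz, ax, ay, az], ...]. A call has 1 to 10 rows; each row shifts and turns the commanded pose from where the row before left it; what a row does not reach is not made up. A row lasts 1/10 s, in which the tool goes at most 50 mm and 8.59 degrees, less where a joint would pass 70% of its speed; a pose out of reach is approached as far as the arm can. A call with a gripper value outside its range is refused whole. The fingers move at their own pace and stop on an object; "grip_force" is the grip in N (left out, the last holds). Time passes only in rows, so rows that do not move let the fingers close. It gives the time, the measured TCP pose, the force, the opening and the grip force at its end, in the units of the state.
- ctrl.get_obs(): the state, without advancing time (a new reading comes with each control period).
- ctrl.camera(name): name is "side" or "top"; returns a dict with "img" (400x640x3 uint8, red, green, blue), "K" (3x3 intrinsics, pixels), "k1" (the pictures are not rectified: a ray, as slopes to the right and down, at radius r is drawn at 1 + k1 r^2 times it, then the intrinsics apply), "pose" (4x4, takes a point from camera to world coordinates). Camera axes: x right, y up, looking along -z (the intrinsics and any distortion apply to the point x, -y, -z); pixel columns grow to the right and rows downward; lengths in m; the calibration is good to about 2 mm. A picture is of the moment at which its call begins. There is no depth.
- ctrl.hand_in(): hands the job in; it is judged then, once.
The state is a dict: "time_s": time; "qpos": joint angles; "joint_vel": joint speeds; "tau": joint torques, N m; "ee_pos": TCP position; "eef_rot": TCP orientation; "force": force on the tool from outside, world axes, zero at the start; "moment": the same for the moment, N m; "grip_width": finger opening in m; "grip_force": force on a finger pad.
Only numpy, scipy, OpenCV 4.12 (cv2) and the standard library are available. Lean on these libraries where they do the work, as an engineer would, in place of code of your own. Each camera call takes 0.05 s, during which the arm holds its last target. There are 200 camera calls.

## Working session

There is one attempt and no reset: what is moved stays moved. The work goes in short steps, Python scripts to look and compute and a tool call to move; the robot and the scene stay as the last step left them, time stands still between calls to the robot, and variables do not carry over. Pictures are saved under pics/ and viewed, at most 10 in all, crops included, and the job is handed in when it is done.

Besides the shell and the picture viewer there is one more tool, called after "Emit:" as name([rows], argument=value, ...), one row to a line, values as JSON. apply_moves: Moves the arm, as the interface text tells. Its arguments: {"type":"object","properties":{"deltas":{"type":"array"},"grip_force":{"type":"number"}},"required":["deltas"]}

```bash
mkdir -p pics; cat > h.py <<'E'
import numpy as np, cv2
from station import ctrl
def ray(c,u,v):
    K=c["K"];d=np.array([(u-K[0,2])/K[0,0],(v-K[1,2])/K[1,1]]);s=d.copy()
    for _ in range(20): s=d/(1+c["k1"]*(s@s))
    P=np.array(c["pose"]);return P[:3,3],P[:3,:3]@np.array([s[0],-s[1],-1.])
def onz(c,u,v,z):
    o,d=ray(c,u,v);return (o+d*(z-o[2])/d[2])
def proj(c,p):
    P=np.array(c["pose"]);q=P[:3,:3].T@(np.array(p)-P[:3,3]);s=np.array([q[0],-q[1]])/-q[2]
    s=s*(1+c["k1"]*(s@s));K=c["K"];return np.array([K[0,0]*s[0]+K[0,2],K[1,1]*s[1]+K[1,2]])
def shot(n,f):
    c=ctrl.camera(n);cv2.imwrite("pics/"+f,c["img"][:,:,::-1]);np.save("pics/"+f[:-4]+".npy",c,allow_pickle=True);return c
def load(f): return np.load("pics/"+f+".npy",allow_pickle=True).item()
E
python3 - <<'E'
from h import *
for n in("top","side"):
    c=shot(n,n+"0.png");print(n,c["K"],c["k1"],np.round(c["pose"],3))
print(ctrl.get_obs(),ctrl.tip_reach)
E
```

```text
top [[503.0975359    0.         327.95294806]
 [  0.         503.0975359  190.31084192]
 [  0.           0.           1.        ]] -0.12401745165324657 [[ 2.000e-03  9.760e-01 -2.200e-01  3.060e-01]
 [-1.000e+00  2.000e-03  0.000e+00  5.000e-03]
 [ 1.000e-03  2.200e-01  9.760e-01  1.324e+00]
 [ 0.000e+00  0.000e+00  0.000e+00  1.000e+00]]
side [[395.15035138   0.         315.51246844]
 [  0.         395.15035138 195.74839637]
 [  0.           0.           1.        ]] 0.03112943031925065 [[-0.996  0.066 -0.064  0.537]
 [-0.092 -0.681  0.727  0.609]
 [ 0.004  0.729  0.684  0.663]
 [ 0.     0.     0.     1.   ]]
{'time_s': 0.1, 'qpos': array([-1.39363236e+00,  3.00444043e-01,  1.52146542e+00,  1.49590342e-05,
        1.32068365e+00, -6.65558198e-02]), 'joint_vel': array([-0.00144127, -0.00224564, -0.00293761, -0.00044672, -0.00052507,
        0.00014911]), 'tau': array([ 6.31894327e-04, -5.32644188e+01, -3.53283012e+01,  7.09981145e-02,
        2.34709441e-02, -4.80254232e-05]), 'ee_pos': array([ 0.13270951, -0.53352814,  0.19985009]), 'eef_rot': array([-3.14059537e+00, -8.09952531e-05,  2.43716036e-01]), 'force': array([-0.46943884,  0.00628076, -0.83022659]), 'moment': array([-0.00233062, -0.00086715,  0.01443022]), 'grip_force': 0.0, 'grip_width': 0.09404135951562488} 0.025
```

View pics/top0.png

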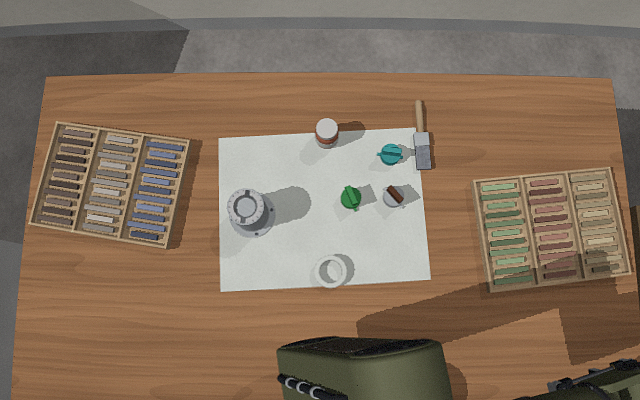

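View pics/side0.png

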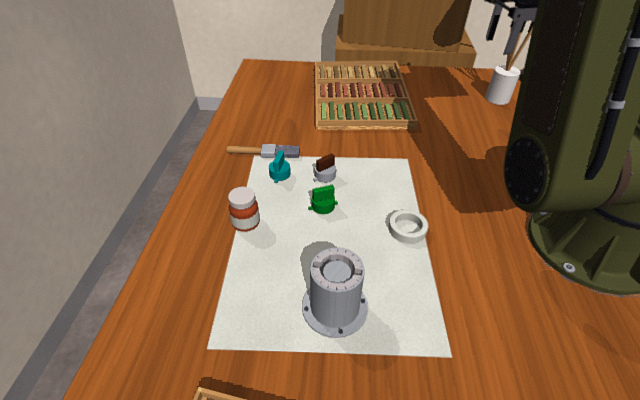

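The top view shows the steel cap with its brown bar at about (394,197) and the can's rim at about (247,207). The green cap is at (350,197) and the turquoise one at (391,154). In the side view the cap is at (325,168) and the can's mouth at (337,270).

```bash
python3 - <<'E'
from h import *
t=load("top0");s=load("side0")
def crop(c,u,v,w): return cv2.resize(c["img"][v-w:v+w,u-w:u+w,::-1],(390,290*390//390+100),interpolation=cv2.INTER_CUBIC)[:, :]
f=lambda c,u,v,w: cv2.resize(c["img"][v-w:v+w,u-w:u+w,::-1],(295,295),interpolation=cv2.INTER_CUBIC)
cv2.imwrite("pics/crop0.png",np.vstack([np.hstack([f(t,247,207,25),f(s,337,270,32)]),np.hstack([f(t,394,197,20),f(s,325,168,20)])]))
# bar by colour (brown, dark)
for c,(u,v),n in((t,(394,195),"top"),(s,(325,165),"side")):
    im=c["img"].astype(int);m=((im[:,:,0]-im[:,:,2]>25)&(im[:,:,0]<150)).astype(np.uint8)
    k=np.zeros_like(m);k[v-18:v+18,u-18:u+18]=1
    n_,lab,st,ce=cv2.connectedComponentsWithStats(m*k)
    i=1+np.argmax(st[1:,4]);pts=np.argwhere(lab==i)[:,::-1].astype(np.float32)
    print(n,st[i],ce[i],cv2.minAreaRect(pts))
    for z in(.046,.062):print(onz(c,*ce[i],z))
print("rim",onz(t,247,207,.12),onz(s,337,270,.12))
E
```

```text
top [387 185  16  18 117] [394.4017094  193.47008547] ((394.4525146484375, 193.49774169921875), (18.565767288208008, 6.323123455047607), 47.72631072998047)
[ 0.58593675 -0.16898721  0.046     ]
[ 0.58243363 -0.16681372  0.062     ]
side [316 147  19  24 239] [325.958159   160.46443515] ((326.2500305175781, 160.25001525878906), (14.849241256713867, 24.041629791259766), 45.0)
[ 0.58087335 -0.17874778  0.046     ]
[ 0.57973708 -0.15833188  0.062     ]
rim [0.5349957  0.20199996 0.12      ] [0.53567189 0.20939414 0.12      ]
```

View pics/crop0.png

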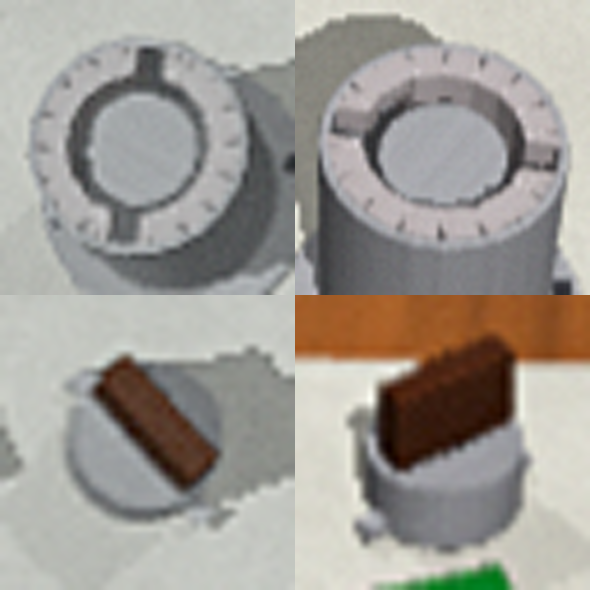

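The crop shows the can's slots at top-view pixels of about (247.2,192.2) and (242.8,220.4), nearly along world x. The cap's bar runs diagonally, with its lugs at both ends.

```bash
python3 - <<'E'
from h import *
t=load("top0");s=load("side0")
T=lambda x,y,u0,v0,w:((x+.5)*2*w/295-.5+u0-w,(y+.5)*2*w/295-.5+v0-w)
def pr(n,a,b):
    print(n,"mid",np.round((a+b)/2,4),"len",round(float(np.linalg.norm(a-b)),4),"ang",round(float(np.arctan2(*(a-b)[1::-1])),3))
g=lambda c,p,q,z:(onz(c,*p,z),onz(c,*q,z))
pr("slot top",*g(t,T(150,50,247,207,25),T(124,242,247,207,25),.12))
pr("slot side",*g(s,T(35,125,337,270,32),T(262,157,337,270,32),.12))
pr("bartop top",*g(t,T(112,78,394,197,20),T(202,177,394,197,20),.062))
pr("lugs top",*g(t,T(80,90,394,197,20),T(215,222,394,197,20),.0065))
pr("bartop side",*g(s,T(93,95,325,168,20),T(210,47,325,168,20),.062))
# rim disc by bright-ish collar mask fit
for c,(u,v),n in((t,(246,207),"top"),(s,(337,269),"side")):
    im=c["img"].astype(int);m=((im[:,:,0]-im[:,:,2]>2)&(im[:,:,0]>140)&(im.min(2)<205)).astype(np.uint8)
    k=np.zeros_like(m);w=28;k[v-w:v+w,u-w:u+w]=1
    m=m*k;print(n,im[v-16:v-12,u+10],m.sum())
    n_,lab,st,ce=cv2.connectedComponentsWithStats(m);print(st[1:],ce[1:])
E
```

```text
slot top mid [0.5369 0.2075 0.12  ] len 0.0814 ang -0.096
slot side mid [0.5365 0.2057 0.12  ] len 0.0834 ang -0.076
bartop top mid [ 0.5815 -0.1679  0.062 ] len 0.0467 ang 0.714
lugs top mid [ 0.583  -0.1717  0.0065] len 0.0686 ang 0.776
bartop side mid [ 0.5826 -0.1713  0.062 ] len 0.0479 ang 0.68
top [[178 181 177]
 [160 163 164]
 [177 176 177]
 [176 177 176]] 899
[[218 179   1  11  11]
 [220 179  54  56 761]
 [242 190   1   1   1]
 [239 192   1   1   1]
 [251 192   1   1   1]
 [273 193   1   1   1]
 [218 194   1   3   3]
 [267 195   7   5  15]
 [234 196   1   1   1]
 [252 196   1   1   1]
 [257 197   2   1   2]
 [231 198   1   2   2]
 [218 201   1   2   2]
 [258 200   1   1   1]
 [229 202   1   2   2]
 [233 203   1   1   1]
 [258 205   2   3   3]
 [258 209   2   1   2]
 [231 211   1   2   2]
 [233 211   1   1   1]
 [218 212   2  23  37]
 [256 212   1   1   1]
 [231 214   1   1   1]
 [233 215   1   1   1]
 [257 215   1   1   1]
 [233 217   2   2   2]
 [240 219   1   1   1]
 [246 219   1   1   1]
 [246 221   1   2   2]
 [248 221   1   1   1]
 [264 225  10  10  37]] [[218.         1
[... 776 characters left out ...]
      219.        ]
 [246.         221.5       ]
 [248.         221.        ]
 [270.16216216 231.13513514]]
side [[192 183 185]
 [190 183 183]
 [189 180 182]
 [192 185 187]] 1182
[[309 241  56  44 377]
 [318 249   1   1   1]
 [324 249   1   1   1]
 [314 249  49  24 406]
 [312 251   1   1   1]
 [312 255   1   1   1]
 [315 255   1   1   1]
 [312 267  49  23 378]
 [309 281   1   2   2]
 [362 286   3   9  14]] [[352.04774536 248.99469496]
 [318.         249.        ]
 [324.         249.        ]
 [338.80788177 257.408867  ]
 [312.         251.        ]
 [312.         255.        ]
 [315.         255.        ]
 [334.35978836 280.64285714]
 [309.         281.5       ]
 [362.71428571 289.64285714]]
```

Emit:
apply_moves([
  [0,2.8,2.3,0,0,0,0.05],
  [0,2.8,2.3,0,0,0,0.05],
  [0,2.8,2.3,0,0,0,0.05],
  [0,2.8,2.3,0,0,0,0.05],
  [0,2.8,2.3,0,0,0,0.05],
  [40,2.8,2.3,0,0,0,0.05],
  [80,2.8,2.3,0,0,0,0.05],
  [100,2.8,2.3,0,0,0,0.05],
])

```text
time_s: 0.9
ee_pos: [0.3577, -0.3485, 0.2002]
eef_rot: [-3.141, 0.0, 0.646]
force: [-1.2, 0.2, -0.7]
grip_width: 0.0736
grip_force: 0.0
```

Emit:
apply_moves([
  [100,2.8,2.3,0,0,0,0.04],
  [100,2.8,2.3,0,0,0,0.04],
  [100,2.8,2.3,0,0,0,0],
  [100,2.8,2.3,0,0,0,0],
  [100,2.8,2.2,0,0,0,0],
  [100,2.8,2.2,0,0,0,0],
  [100,2.8,2.2,-1,0,0,0],
  [100,2.8,2.2,-1,0,0,0],
  [100,0,0,0,0,0,0],
])

```text
time_s: 1.8
ee_pos: [0.5822, -0.1669, 0.178]
eef_rot: [-3.139, 0.001, 0.727]
force: [-0.5, 0.3, 0.2]
grip_width: 0.0571
grip_force: 0.0
```

Emit:
apply_moves([
  [100,0,-0.1,-2,0,0,0],
  [100,0,-0.1,-2,0,0,0],
  [100,0,-0.1,-2,0,0,0],
  [100,0,0,-1.5,0,0,0],
  [100,0,0,0,0,0,0],
  [100,0,0,0,0,0,0],
])

```text
time_s: 2.4
ee_pos: [0.5808, -0.173, 0.1059]
eef_rot: [3.141, -0.0, 0.724]
force: [0.6, -0.1, 0.3]
grip_width: 0.0572
grip_force: 0.0
```

```bash
python3 - <<'E'
from h import *
s=shot("side","side1.png");t=shot("top","top1.png")
f=lambda c,u,v,w: cv2.resize(c["img"][v-w:v+w,u-w:u+w,::-1],(400,400),interpolation=cv2.INTER_CUBIC)
cv2.imwrite("pics/crop1.png",np.hstack([f(s,325,150,35),f(t,394,195,35)]))
print(ctrl.get_obs()["ee_pos"])
E
```

```text
[ 0.58120893 -0.17295849  0.10652517]
```

View pics/crop1.png

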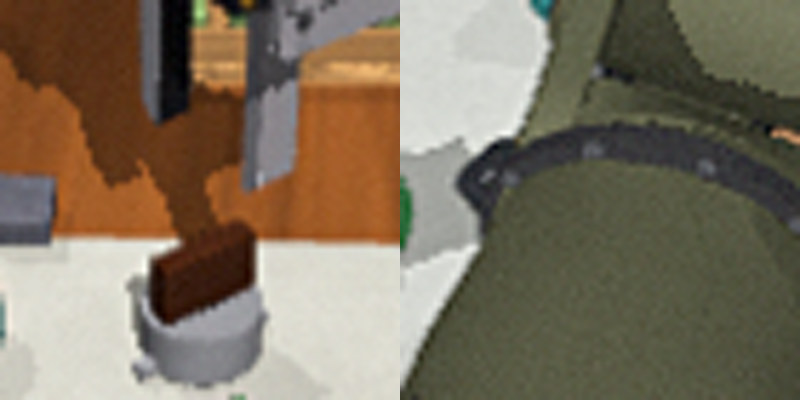

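The fingers straddle the bar, with their tips in the side crop at about (165,115) and (265,180). Next I descend and grip.

Emit:
apply_moves([
  [100,0,0,-1.6,0,0,0],
  [100,0,0.2,-1.6,0,0,0],
  [100,0,0,-1.3,0,0,0],
  [100,0,0,0,0,0,0],
  [255,0,0,0,0,0,0],
  [255,0,0,0,0,0,0],
  [255,0,0,0,0,0,0],
  [255,0,0,0,0,0,0],
  [255,0,0,0,0,0,0],
  [255,0,0,0,0,0,0],
], grip_force=10)

```text
time_s: 3.5
ee_pos: [0.5808, -0.1707, 0.0605]
eef_rot: [3.141, -0.0, 0.724]
force: [0.3, 0.5, 0.2]
grip_width: 0.0124
grip_force: 0.0
```

Emit:
apply_moves([
  [255,0,0,0,0,0,0],
  [255,0,0,0,0,0,0],
  [255,0,0,0,0,0,0],
  [255,0,0,0,0,0,0],
], grip_force=40)

```text
time_s: 3.9
ee_pos: [0.5808, -0.1707, 0.0603]
eef_rot: [-3.142, 0.0, 0.724]
force: [-0.0, 0.6, 0.2]
grip_width: 0.0006
grip_force: 0.0
```

```bash
python3 - <<'E'
from h import *
s=shot("side","side2.png");t=shot("top","top2.png")
f=lambda c,u,v,w: cv2.resize(c["img"][v-w:v+w,u-w:u+w,::-1],(600,600),interpolation=cv2.INTER_CUBIC)
cv2.imwrite("pics/crop2.png",f(s,325,160,35))
print(ctrl.get_obs()["ee_pos"])
for p in([.5808,-.1707,.0353],[.5808,-.1707,.0603]):print(proj(s,p),(proj(s,p)-[290,125])*600/70)
E
```

```text
[ 0.58075124 -0.17074803  0.06034083]
[325.6612569  165.77592675] [305.66791627 349.50794355]
[325.87910956 157.91097485] [307.53522481 282.09407014]
```

View pics/crop2.png

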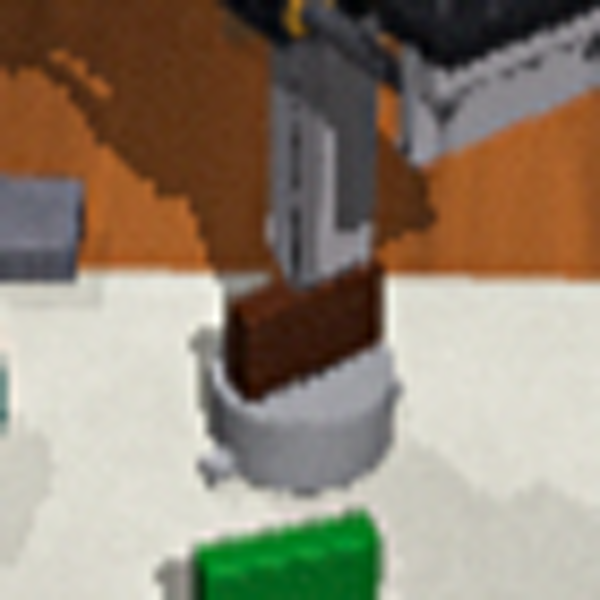

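```bash
python3 - <<'E'
from h import *
s=load("side1");a=[(q[0]*70/400+290-.4,q[1]*70/400+115-.4) for q in((165,118),(265,185))]
print("seen tips",a)
y=.724;n=np.array([-np.sin(y),np.cos(y),0])
for z in(.0815,.1065):
  for w in(-.0286,0,.0286):print(z,w,proj(s,np.array([.5812,-.173,z])+n*w))
s=load("side2")
print("tip seen2",300*70/600+290-.4,285*70/600+125-.4)
print("cap pts",[ (z,proj(s,[.5825,-.170,z])) for z in(0,.03,.062)])
o=ctrl.get_obs();print(o["eef_rot"],o["qpos"],o["force"])
E
```

```text
seen tips [(318.475, 135.25), (335.975, 146.975)]
0.0815 -0.0286 [319.02456803 144.86626092]
0.0815 0 [325.97559805 150.44958025]
0.0815 0.0286 [333.17096761 156.22737281]
0.1065 -0.0286 [319.1277615  136.51655295]
0.1065 0 [326.2065837  142.05571818]
0.1065 0.0286 [333.53856186 147.79087592]
tip seen2 324.6 157.85
cap pts [(0, array([324.69140378, 176.56353067])), (0.03, array([324.92716495, 167.54119787])), (0.062, array([325.18994013, 157.49772892]))]
[-3.14157955e+00  1.14708858e-06  7.23757638e-01] [-3.46456511e-01  5.63744323e-01  1.48906177e+00  5.96264136e-06
  1.08879860e+00  5.00579414e-01] [ 0.47115752  1.40503567 -0.60727679]
```

Emit:
apply_moves([
  [255,0,0,-0.1,0,0,0],
  [255,0,0,0,0,0,0],
])

```text
time_s: 4.2
ee_pos: [0.5807, -0.1707, 0.0592]
eef_rot: [-3.141, 0.0, 0.724]
force: [-0.1, 1.0, -0.2]
grip_width: 0.0006
grip_force: 0.0
```

Emit:
apply_moves([
  [255,0,0,-0.1,0,0,0],
  [255,0,0,0,0,0,0],
])

```text
time_s: 4.4
ee_pos: [0.5807, -0.1707, 0.0582]
eef_rot: [-3.141, 0.0, 0.724]
force: [0.2, -0.1, 0.3]
grip_width: 0.0006
grip_force: 0.0
```

Emit:
apply_moves([
  [255,0,0,-0.1,0,0,0],
  [255,0,0,0,0,0,0],
])

```text
time_s: 4.6
ee_pos: [0.5808, -0.1707, 0.0573]
eef_rot: [3.142, 0.0, 0.724]
force: [0.7, -0.4, -0.7]
grip_width: 0.0004
grip_force: 0.0
```

```bash
python3 - <<'E'
from h import *
c3=shot("side","side3.png")
M=[]
for c in(load("side0"),load("side1"),load("side2"),c3):
    im=c["img"].astype(int)[144:178,312:340]
    m=(im[:,:,0]-im[:,:,2]>15)&(im[:,:,0]<115);M.append(m)
for r in range(0,26):print("   ".join("".join("#" if x else "." for x in m[r]) for m in M), r+144)
print(c3["img"][150:162,326])
E
```

```text
............................   ##..#############...........   ##########...........######.   ##########...........####... 144
............................   ###.###########.....#.......   ##########...........#######   ##########............###### 145
............................   #....#########......#.......   ##########............######   ##########............###### 146
............................   .....#########......#.......   ##########...........#######   ##########...........####### 147
............................   ......########..............   ##########...........#######   ##########............###### 148
............................   .......#######..............   ##########...........#######   #########............####### 149
............................   .......########.............   .########............#######   .########............####### 150
............................   .......########.............   .########............#######   .########............####### 151
............................   ........#######.............   .########............####...  
[... 1620 characters left out ...]
##########......   .....#################...... 165
.....###############........   .....###############........   .....###############........   .....##############......... 166
.....############...........   .....############...........   .....############...........   .....############........... 167
.....#########..............   .....#########..............   .....#########..............   .....##########............. 168
.....########...............   .....########...............   .....########...............   .....########............... 169
[[93 92 94]
 [96 92 94]
 [99 95 98]
 [97 94 99]
 [96 95 98]
 [95 90 94]
 [98 96 99]
 [95 93 98]
 [97 94 98]
 [81 56 49]
 [62 30 14]
 [54 27 12]]
```

The brown mask shows the closed fingertips in front of the bar's top face, so they sit about at bar-top height, roughly 25 mm higher than reported. I'll check this by touching down softly.

Emit:
apply_moves([
  [255,0,0,-0.1,0,0,0],
  [255,0,0,0,0,0,0],
])

```text
time_s: 4.85
ee_pos: [0.581, -0.1708, 0.0572]
eef_rot: [3.141, -0.0, 0.724]
force: [-3.0, 0.7, 8.9]
grip_width: 0.0005
grip_force: 4.2
```

Emit:
apply_moves([
  [255,0,0,-0.1,0,0,0],
  [255,0,0,0,0,0,0],
])

```text
time_s: 5.05
ee_pos: [0.5813, -0.1709, 0.0572]
eef_rot: [3.14, -0.001, 0.724]
force: [-6.2, 2.4, 16.0]
grip_width: 0.0006
grip_force: 8.5
```

Emit:
apply_moves([
  [255,0,0,-0.1,0,0,0],
  [255,0,0,0,0,0,0],
])

```text
time_s: 5.25
ee_pos: [0.5816, -0.171, 0.0572]
eef_rot: [3.139, -0.001, 0.724]
force: [-9.5, 2.9, 25.2]
grip_width: 0.0005
grip_force: 12.8
```

Emit:
apply_moves([
  [255,0,0,-0.1,0,0,0],
  [255,0,0,0,0,0,0],
])

```text
time_s: 5.45
ee_pos: [0.5819, -0.1711, 0.0572]
eef_rot: [3.138, -0.002, 0.724]
force: [-12.7, 3.6, 33.7]
grip_width: 0.0004
grip_force: 17.0
```

The touch confirms it. The tips meet the bar top (z = 0.062) at reported z = 0.0572, so they are 5 mm above the reported TCP. I'll use that offset from here on.

Emit:
apply_moves([
  [255,0,0,0.4,0,0,0],
  [100,0,0,1.0,0,0,0],
  [100,0,0,0,0,0,0],
  [100,0,0,0,0,0,0],
  [100,0,0,0,0,0,0],
  [100,0,0,0,0,0,0],
  [100,0,0,0,0,0,0],
  [100,0,0,0,0,0,0],
])

```text
time_s: 6.25
ee_pos: [0.5807, -0.1707, 0.0672]
eef_rot: [-3.141, 0.0, 0.724]
force: [-0.4, 1.0, 0.3]
grip_width: 0.0528
grip_force: 0.0
```

Emit:
apply_moves([
  [100,0.1,0,-1,0,0,0],
  [100,0,0,-1,0,0,0],
  [100,0,0,-1,0,0,0],
  [100,0,0,-0.5,0,0,0],
  [100,0,0,0,0,0,0],
])

```text
time_s: 6.75
ee_pos: [0.5813, -0.1706, 0.0312]
eef_rot: [-3.14, 0.001, 0.724]
force: [0.7, -0.2, -0.6]
grip_width: 0.0568
grip_force: 0.0
```

Emit:
apply_moves([
  [255,0,0,-0.1,0,0,0],
  [255,0,0,0,0,0,0],
  [255,0,0,0,0,0,0],
  [255,0,0,0,0,0,0],
  [255,0,0,0,0,0,0],
  [255,0,0,0,0,0,0],
  [255,0,0,0,0,0,0],
  [255,0,0,0,0,0,0],
], grip_force=8)

```text
time_s: 7.55
ee_pos: [0.5816, -0.1707, 0.0312]
eef_rot: [-3.141, 0.0, 0.724]
force: [0.3, -0.1, -1.8]
grip_width: 0.014
grip_force: 8.0
```

Emit:
apply_moves([
  [255,0,0,0,0,0,0],
  [255,0,0,0,0,0,0],
  [255,0,0,0,0,0,0],
], grip_force=45)

```text
time_s: 7.85
ee_pos: [0.5817, -0.1707, 0.0313]
eef_rot: [-3.141, 0.0, 0.724]
force: [-0.0, -0.5, -1.4]
grip_width: 0.0136
grip_force: 45.0
```

Gripped: 14 mm is the bar's thickness, and the cap's underside is at reported z − 0.031. Next I lift, then carry the cap across while turning to yaw ≈ π − 0.086.

Emit:
apply_moves([
  [255,0,0,1,0,0,0],
  [255,0,0,2,0,0,0],
  [255,0,0,2.5,0,0,0],
  [255,0,0,2.5,0,0,0],
  [255,0,0,2.5,0,0,0],
  [255,0,0,2.5,0,0,0],
  [255,0,0,2,0,0,0],
  [255,0,0,0,0,0,0],
])

```text
time_s: 8.65
ee_pos: [0.5828, -0.1711, 0.1849]
eef_rot: [3.137, -0.003, 0.724]
force: [0.2, -0.4, -2.0]
grip_width: 0.0138
grip_force: 45.0
```

Emit:
apply_moves([
  [255,-0.2,1.9,0,0,0,0.117],
  [255,-0.2,1.9,0,0,0,0.117],
  [255,-0.2,1.9,0,0,0,0.117],
  [255,-0.2,1.9,0,0,0,0.117],
  [255,-0.2,1.9,0,0,0,0.117],
  [255,-0.2,1.9,0,0,0,0.117],
  [255,-0.2,1.9,0,0,0,0.117],
  [255,-0.2,1.9,0,0,0,0.117],
  [255,-0.2,1.9,0,0,0,0.117],
  [255,-0.2,1.9,0,0,0,0.117],
])

```text
time_s: 9.65
ee_pos: [0.5612, 0.0201, 0.1804]
eef_rot: [-3.14, -0.0, 1.899]
force: [-0.2, 1.3, -1.0]
grip_width: 0.0138
grip_force: 45.0
```

Emit:
apply_moves([
  [255,-0.2,1.9,0,0,0,0.117],
  [255,-0.2,1.9,0,0,0,0.117],
  [255,-0.2,1.9,0,0,0,0.117],
  [255,-0.2,1.9,0,0,0,0.117],
  [255,-0.2,1.9,0,0,0,0.117],
  [255,-0.2,1.9,0,0,0,0.117],
  [255,-0.2,1.8,0,0,0,0.117],
  [255,-0.2,1.6,0,0,0,0.117],
  [255,-0.2,1.2,0,0,0,0.117],
  [255,0,0,0,0,0,0],
])

```text
time_s: 10.65
ee_pos: [0.5431, 0.1802, 0.1804]
eef_rot: [-3.141, -0.001, 2.95]
force: [0.8, 0.1, -0.9]
grip_width: 0.0138
grip_force: 45.0
```

Emit:
apply_moves([
  [255,-0.2,0.9,0,0,0,0.04],
  [255,-0.2,0.9,0,0,0,0.04],
  [255,-0.25,0.8,-0.6,0,0,0.025],
  [255,0,0,-0.6,0,0,0],
  [255,0,0,0,0,0,0],
  [255,0,0,0,0,0,0],
])

```text
time_s: 11.25
ee_pos: [0.5372, 0.205, 0.1691]
eef_rot: [-3.141, -0.0, 3.051]
force: [0.3, 0.6, -1.0]
grip_width: 0.0141
grip_force: 45.0
```

```bash
python3 - <<'E'
from h import *
s=shot("side","side4.png")
cv2.imwrite("pics/crop4.png",cv2.resize(s["img"][210:310,275:400,::-1],(750,600),interpolation=cv2.INTER_CUBIC))
o=ctrl.get_obs();e=o["ee_pos"];print(e,o["eef_rot"])
def P(x,y,z):return np.round((proj(s,[x,y,z])+.5-[275,210])*6-.5,1)
a=o["eef_rot"][2];u=np.array([np.cos(a),np.sin(a)])
for k in(-.036,0,.036):print("lug pred",P(*(e[:2]+k*u),e[2]-.0312+.0065))
print("rim",P(.5366,.2065,.12))
E
```

```text
[0.53738429 0.2050202  0.16937102] [-3.14156432e+00  4.35751616e-05  3.05100341e+00]
lug pred [243.2 275.1]
lug pred [372.8 294.5]
lug pred [504.3 314.3]
rim [371.7 353.8]
```

View pics/crop4.png

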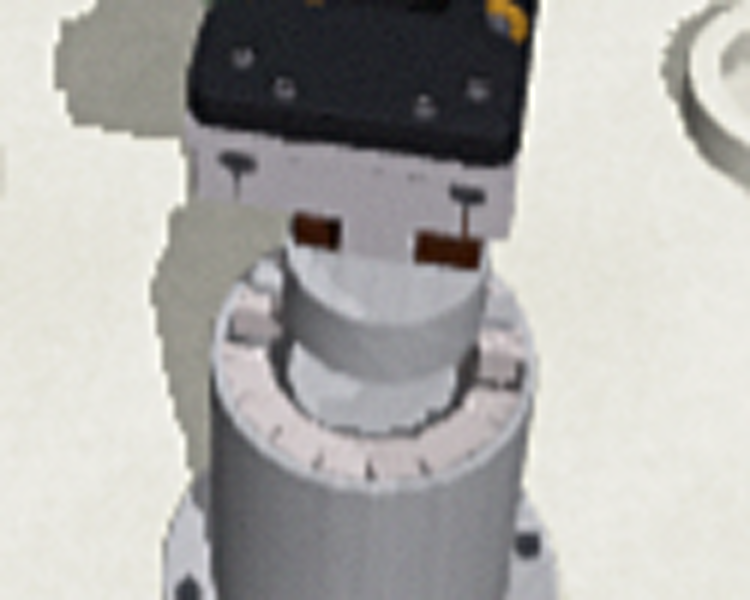

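The crop shows the plug centred at x ≈ 385 and the can's rim at x ≈ 374.5, so the cap sits about 3 mm toward −x. The lugs (265,275)/(502,322) run parallel to the slots (255,325)/(502,372). I'll shift +x by 2.8 mm and lower carefully.

Emit:
apply_moves([
  [255,0.28,0,-0.4,0,0,0],
  [255,0,0.05,-0.6,0,0,0],
  [255,0,0,-0.5,0,0,0],
  [255,0,0,-0.3,0,0,0],
  [255,0,0,0,0,0,0],
])

```text
time_s: 11.8
ee_pos: [0.5398, 0.2057, 0.1507]
eef_rot: [-3.141, -0.001, 3.052]
force: [-0.9, -0.1, -0.6]
grip_width: 0.0137
grip_force: 45.0
```

Emit:
apply_moves([
  [255,0,0,-0.2,0,0,0],
  [255,0,0,0,0,0,0],
])

```text
time_s: 12.0
ee_pos: [0.5401, 0.2058, 0.1493]
eef_rot: [3.142, 0.0, 3.052]
force: [0.1, 0.5, -0.8]
grip_width: 0.0137
grip_force: 45.0
```

Emit:
apply_moves([
  [255,0,0,-0.15,0,0,0],
  [255,0,0,0,0,0,0],
])

```text
time_s: 12.2
ee_pos: [0.54, 0.2058, 0.1477]
eef_rot: [-3.142, -0.0, 3.052]
force: [-0.0, -0.2, -0.7]
grip_width: 0.0135
grip_force: 45.0
```

Emit:
apply_moves([
  [255,0,0,-0.15,0,0,0],
  [255,0,0,0,0,0,0],
])

```text
time_s: 12.4
ee_pos: [0.54, 0.2058, 0.1462]
eef_rot: [-3.142, -0.0, 3.052]
force: [0.6, 0.3, -1.4]
grip_width: 0.0139
grip_force: 45.0
```

Emit:
apply_moves([
  [255,0,0,-0.15,0,0,0],
  [255,0,0,0,0,0,0],
])

```text
time_s: 12.6
ee_pos: [0.54, 0.2057, 0.1446]
eef_rot: [-3.142, -0.0, 3.052]
force: [-0.5, 0.4, -1.1]
grip_width: 0.014
grip_force: 45.0
```

Emit:
apply_moves([
  [255,0,0,-0.15,0,0,0],
  [255,0,0,0,0,0,0],
])

```text
time_s: 12.8
ee_pos: [0.54, 0.2058, 0.1431]
eef_rot: [-3.141, -0.0, 3.052]
force: [0.5, -0.6, -1.6]
grip_width: 0.0139
grip_force: 45.0
```

Emit:
apply_moves([
  [255,0,0,-0.15,0,0,0],
  [255,0,0,0,0,0,0],
])

```text
time_s: 13.0
ee_pos: [0.5402, 0.2058, 0.1419]
eef_rot: [3.141, 0.0, 3.052]
force: [-0.7, -0.5, 1.3]
grip_width: 0.0136
grip_force: 45.0
```

Emit:
apply_moves([
  [255,0,0,-0.15,0,0,0],
  [255,0,0,0,0,0,0],
])

```text
time_s: 13.2
ee_pos: [0.5402, 0.2058, 0.1404]
eef_rot: [3.141, 0.0, 3.052]
force: [-0.6, -0.6, 2.6]
grip_width: 0.0139
grip_force: 45.0
```

The lugs are in the slots: spring contact came at the expected height, with about 3 N. I'll push on to about 22.7 mm below the rim.

Emit:
apply_moves([
  [255,0,0,-0.15,0,0,0],
  [255,0,0,-0.15,0,0,0],
  [255,0,0,0,0,0,0],
])

```text
time_s: 13.5
ee_pos: [0.5402, 0.2058, 0.1373]
eef_rot: [3.142, 0.0, 3.052]
force: [0.1, -0.7, 4.2]
grip_width: 0.0137
grip_force: 45.0
```

Emit:
apply_moves([
  [255,0,0,-0.15,0,0,0],
  [255,0,0,-0.15,0,0,0],
  [255,0,0,0,0,0,0],
])

```text
time_s: 13.8
ee_pos: [0.5402, 0.2058, 0.1343]
eef_rot: [3.141, 0.0, 3.052]
force: [0.1, -0.8, 5.8]
grip_width: 0.0136
grip_force: 45.0
```

Emit:
apply_moves([
  [255,0,0,-0.15,0,0,0],
  [255,0,0,-0.15,0,0,0],
  [255,0,0,0,0,0,0],
])

```text
time_s: 14.1
ee_pos: [0.5402, 0.2058, 0.1315]
eef_rot: [3.141, 0.0, 3.052]
force: [-1.4, 0.6, 6.6]
grip_width: 0.0137
grip_force: 45.0
```

Emit:
apply_moves([
  [255,0,0,-0.15,0,0,0],
  [255,0,0,-0.1,0,0,0],
  [255,0,0,0,0,0,0],
])

```text
time_s: 14.4
ee_pos: [0.5402, 0.2058, 0.1292]
eef_rot: [3.141, 0.001, 3.052]
force: [-1.3, -0.3, 8.2]
grip_width: 0.0139
grip_force: 45.0
```

Emit:
apply_moves([
  [255,0,0,-0.08,0,0,0],
  [255,0,-0.03,0,0,0,-0.1],
  [255,0,0,0,0,0,0],
])

```text
time_s: 14.7
ee_pos: [0.5403, 0.2056, 0.1286]
eef_rot: [3.141, 0.001, 2.948]
force: [-0.4, -0.0, 8.7]
grip_width: 0.0138
grip_force: 45.0
```

Emit:
apply_moves([
  [255,0,-0.03,0,0,0,-0.1],
  [255,0,0,0,0,0,0],
])

```text
time_s: 14.9
ee_pos: [0.5404, 0.2053, 0.1286]
eef_rot: [3.141, 0.001, 2.848]
force: [-0.5, 0.3, 8.5]
grip_width: 0.0137
grip_force: 45.0
```

Emit:
apply_moves([
  [255,-0.01,-0.03,0,0,0,-0.1],
  [255,0,0,0,0,0,0],
])

```text
time_s: 15.1
ee_pos: [0.5404, 0.205, 0.1287]
eef_rot: [3.141, 0.001, 2.748]
force: [0.3, 0.8, 8.4]
grip_width: 0.0136
grip_force: 45.0
```

```bash
python3 -c "
from h import *
o=ctrl.get_obs();print(o['force'],o['moment'],o['ee_pos'],o['eef_rot'])"
```

```text
[0.28088804 0.84890198 8.36961327] [ 0.0475907 -0.0844907 -0.1091798] [0.54038171 0.20503259 0.12868541] [3.14056721e+00 1.09438804e-03 2.74835192e+00]
```

Turning freely under the lip, so I continue to the stop.

Emit:
apply_moves([
  [255,-0.02,-0.03,0,0,0,-0.1],
  [255,0,0,0,0,0,0],
])

```text
time_s: 15.3
ee_pos: [0.5402, 0.2047, 0.1287]
eef_rot: [3.14, 0.001, 2.648]
force: [0.1, 0.3, 8.7]
grip_width: 0.0137
grip_force: 45.0
```

Emit:
apply_moves([
  [255,-0.02,-0.03,0,0,0,-0.1],
  [255,0,0,0,0,0,0],
])

```text
time_s: 15.5
ee_pos: [0.54, 0.2044, 0.1287]
eef_rot: [3.14, 0.001, 2.548]
force: [-0.2, -0.1, 7.8]
grip_width: 0.0137
grip_force: 45.0
```

Emit:
apply_moves([
  [255,-0.02,-0.03,0,0,0,-0.1],
  [255,0,0,0,0,0,0],
])

```text
time_s: 15.7
ee_pos: [0.5398, 0.2041, 0.1287]
eef_rot: [3.14, 0.001, 2.448]
force: [0.5, -0.9, 9.3]
grip_width: 0.0136
grip_force: 45.0
```

Emit:
apply_moves([
  [255,-0.02,-0.03,0,0,0,-0.1],
  [255,0,0,0,0,0,0],
])

```text
time_s: 15.9
ee_pos: [0.5396, 0.2038, 0.1287]
eef_rot: [3.14, 0.001, 2.348]
force: [-1.1, 0.2, 8.9]
grip_width: 0.0136
grip_force: 45.0
```

```bash
python3 -c "
from h import *
o=ctrl.get_obs();print(o['force'],o['moment'],o['ee_pos'],o['eef_rot'])"
```

```text
[-1.14651396  0.18884352  8.91136087] [ 0.02142789 -0.14702601 -0.06936052] [0.5396033  0.20384012 0.12870216] [3.14013343e+00 6.62465153e-04 2.34841787e+00]
```

Emit:
apply_moves([
  [255,-0.02,-0.02,0,0,0,-0.07],
  [255,0,0,0,0,0,0],
])

```text
time_s: 16.1
ee_pos: [0.5394, 0.2037, 0.1287]
eef_rot: [3.14, 0.001, 2.28]
force: [-0.1, 0.1, 9.1]
grip_width: 0.0136
grip_force: 45.0
```

Emit:
apply_moves([
  [255,-0.01,-0.01,0,0,0,-0.05],
  [255,0,0,0,0,0,0],
])

```text
time_s: 16.3
ee_pos: [0.5393, 0.2036, 0.1287]
eef_rot: [3.14, 0.001, 2.23]
force: [-0.3, 0.2, 8.2]
grip_width: 0.0139
grip_force: 45.0
```

Emit:
apply_moves([
  [255,0,0,0,0,0,-0.03],
  [255,0,0,0,0,0,0],
])

```text
time_s: 16.5
ee_pos: [0.5393, 0.2035, 0.1286]
eef_rot: [3.14, 0.0, 2.201]
force: [-0.5, -0.6, 8.0]
grip_width: 0.0138
grip_force: 45.0
```

```bash
python3 -c "
from h import *
o=ctrl.get_obs();print(o['force'],o['moment'],o['ee_pos'],o['eef_rot'])"
```

```text
[-0.53739378 -0.62473255  7.95910375] [ 0.0283486  -0.10533264  0.07526731] [0.53925143 0.20353044 0.12863141] [3.14026579e+00 4.00249593e-04 2.20084112e+00]
```

Emit:
apply_moves([
  [255,0,0,0,0,0,-0.03],
  [255,0,0,0,0,0,0],
])

```text
time_s: 16.7
ee_pos: [0.5392, 0.2035, 0.1286]
eef_rot: [3.14, 0.0, 2.171]
force: [0.5, 0.3, 8.8]
grip_width: 0.0134
grip_force: 45.0
```

```bash
python3 -c "
from h import *
o=ctrl.get_obs();print(o['force'],o['moment'],o['ee_pos'],o['eef_rot'])"
```

```text
[0.52722052 0.25449414 8.75049039] [-0.0744861  -0.09964239  0.03574274] [0.53923898 0.2034947  0.12862935] [3.14031216e+00 3.80049977e-04 2.17084432e+00]
```

Emit:
apply_moves([
  [255,0,0,0,0,0,-0.03],
  [255,0,0,0,0,0,0],
])

```text
time_s: 16.9
ee_pos: [0.5391, 0.2034, 0.1286]
eef_rot: [3.141, 0.0, 2.141]
force: [-1.8, -0.5, 8.0]
grip_width: 0.0138
grip_force: 45.1
```

Emit:
apply_moves([
  [255,0,0,0,0,0,-0.03],
  [255,0,0,0,0,0,0],
])

```text
time_s: 17.1
ee_pos: [0.5391, 0.2034, 0.1286]
eef_rot: [3.141, 0.001, 2.112]
force: [-1.2, -0.6, 9.4]
grip_width: 0.0144
grip_force: 45.6
```

```bash
python3 -c "
from h import *
o=ctrl.get_obs();print(o['force'],o['moment'],o['ee_pos'],o['eef_rot'])"
```

```text
[-1.23885282 -0.62409781  9.44677951] [-0.20922596  0.18326906  0.79219953] [0.53907601 0.20340961 0.12861651] [3.14085914e+00 5.33825257e-04 2.11173532e+00]
```

The stop is felt: 0.79 N m at about 0.9 rad. I'll ease off slightly and let the cap rise about 5.5 mm into the notches.

Emit:
apply_moves([
  [255,0,0,0,0,0,0.04],
  [255,0,0,0.2,0,0,0],
  [255,0,0,0.2,0,0,0],
  [255,0,0,0,0,0,0],
])

```text
time_s: 17.5
ee_pos: [0.539, 0.2034, 0.1324]
eef_rot: [3.141, 0.0, 2.152]
force: [-0.9, 0.2, 6.9]
grip_width: 0.0138
grip_force: 45.0
```

Emit:
apply_moves([
  [255,0,0,0.1,0,0,0],
  [255,0,0,0,0,0,0],
])

```text
time_s: 17.7
ee_pos: [0.539, 0.2034, 0.1332]
eef_rot: [3.141, 0.0, 2.152]
force: [0.2, 0.6, 5.3]
grip_width: 0.0138
grip_force: 45.0
```

Emit:
apply_moves([
  [255,0,0,0.06,0,0,0],
  [255,0,0,0,0,0,0],
])

```text
time_s: 17.9
ee_pos: [0.539, 0.2034, 0.1337]
eef_rot: [3.141, 0.0, 2.152]
force: [2.2, 0.3, 3.9]
grip_width: 0.0138
grip_force: 45.0
```

Emit:
apply_moves([
  [255,0,0,0.03,0,0,0],
  [255,0,0,0,0,0,0],
  [255,0,0,0,0,0,0],
], grip_force=5)

```text
time_s: 18.2
ee_pos: [0.5389, 0.2034, 0.1337]
eef_rot: [-3.142, -0.0, 2.152]
force: [4.1, 0.3, -0.4]
grip_width: 0.0137
grip_force: 5.0
```

Emit:
apply_moves([
  [180,0,0,0,0,0,0],
  [140,0,0,0,0,0,0],
  [100,0,0,0,0,0,0],
  [100,0,0,0,0,0,0],
  [100,0,0,0,0,0,0],
  [100,0,0,0,0,0,0],
])

```text
time_s: 18.8
ee_pos: [0.5388, 0.2034, 0.1339]
eef_rot: [-3.141, -0.0, 2.152]
force: [0.2, 0.4, -0.3]
grip_width: 0.0562
grip_force: 0.0
```

Emit:
apply_moves([
  [100,0,0,1,0,0,0],
  [100,0,0,2,0,0,0],
  [100,0,0,3,0,0,0],
  [100,0,0,3,0,0,0],
  [100,-2,-4,0,0,0,0],
  [100,-2,-4,0,0,0,0],
  [100,-2,-4,0,0,0,0],
  [100,-2,-4,0,0,0,0],
  [100,0,0,0,0,0,0],
  [100,0,0,0,0,0,0],
])

```text
time_s: 19.8
ee_pos: [0.4591, 0.043, 0.225]
eef_rot: [3.14, 0.001, 2.15]
force: [0.4, -0.0, 0.4]
grip_width: 0.0571
grip_force: 0.0
```

```bash
python3 - <<'E'
from h import *
s=shot("side","side5.png");t=shot("top","top5.png")
f=lambda c,u,v,w: cv2.resize(c["img"][v-w:v+w,u-w:u+w,::-1],(400,400),interpolation=cv2.INTER_CUBIC)
cv2.imwrite("pics/crop5.png",np.hstack([f(s,337,265,40),f(t,247,205,40)]))
o=ctrl.get_obs();print(o["ee_pos"],o["force"])
E
```

```text
[0.4593078  0.04405732 0.22436094] [-0.74349898 -0.00588821  0.07445756]
```

View pics/crop5.png

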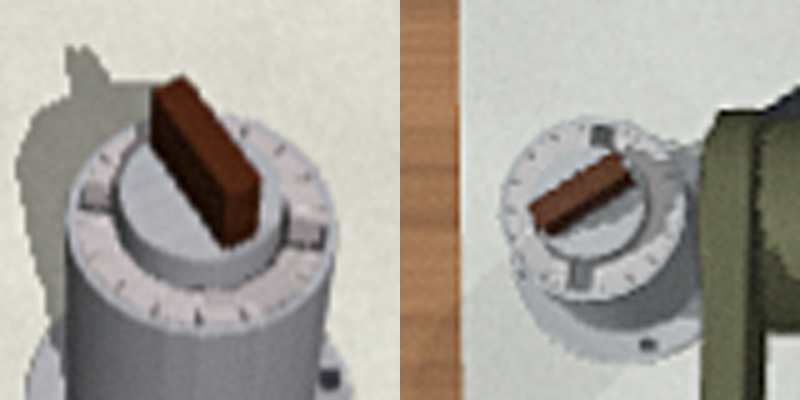

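The cap sits flush and upright in the collar at (200,215) in the side crop. It is turned clockwise from the slots, and the gripper is clear. I'm handing in.

```bash
python3 -c "
from station import ctrl
print(ctrl.hand_in())"
```

```text
the job is handed in; nothing more can be done
None
```

The cap is locked in the can's notches, the gripper is clear of it, and the job is handed in after about 20 of the 72 s; no verdict was returned.

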